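Run a denture flask into the bench press and hold the dial on its third click

TASK

Push the denture flask along the roller track until it is fully home against the back stop of the press, while the press dial is still up at rest. Then press the dial's lever down past its first two clicks to the third (short of the dead stop beyond it) and keep it there against its return spring, so that the plate stays pressed on the flask: finish while still holding the lever down, do not let go. Leave the other things on the bench where they are.

Things in the scene. Friction and masses are not known exactly. Their poses are not given: they have to be found in the camera images.
- press: Grey C-frame hand press fixed to the bench, with a roller track leading in. Origin: on the bench (z = 0) under the centre of its bay. +x = the way the flask travels in, z up; only place and yaw vary. In its frame (mm): column x 80 to 146; head x -30 to 146, y +-30, z 160 to 244, the ram through it up to z 262. The back stop's face is at x = +60. The dial and lever are on the -y side.
- bay (a point): Centre of the bay, in the press frame at x = 0, y = 0, z = 50 mm, axes as the press. When the flask is home its origin lies here, within 2 mm. The flat steel bed (top z = 49.5) runs from x = -62 mm to the back stop.
- track_end (a point): Open outer end of the roller track, on its centre line at roller-top height (press frame x = -335, y = 0, z = 50 mm), axes as the press. Nine free-turning steel rollers, 22 dia., lie from x = -318 to -74. Guide rails with inner faces at y = +-46, outer faces +-52, tops at z = 76 run from x = -335 to +65.
- flask: Closed aluminium denture flask, brass lid: a block 120 long (its x) x 86 wide (y) x 60 mm high, 0.6 to 0.9 kg, loose on the rollers between the guides, its x along the press's x. Origin: centre of its underside. Starts 160 to 240 mm short of home. Rolls easily on the rollers, drags on the bed with some 2 to 9 N; does not bounce back there.
- dial (a joint): Angle of the press dial in rad: 0 = up at rest, growing as its lever is pressed down. Clicks (detents) at 0.32 (first), 0.64 (second), 0.96 (third, last); a dead stop lies past it at 1.10. A spring returns it to 0 when let go; no click holds it. Pressed at the grip it takes 3 to 9 N, with a bump before each click, and about 7 to 8 N to hold the third.
- grip (a point): Centre of the dial's cross grip, a black bar 22 mm dia., 50 long, parallel to the press's y, on a 120 mm lever. Lever axis: along press y at x 0, z 200 mm. At dial angle q the centre is at x = -120 cos(0.62 - q), y = -123, z = 200 + 120 sin(0.62 - q) in the press frame: z 270 at rest, 160 at the third click. Bar spans y -98 to -148; lever arm at y = -104. Open above.
- plate: Steel pressure plate 74 x 64 x 12 mm under the press's ram, spring-mounted. Origin: centre of its underside, 121 mm above the bench at rest (11 mm above the flask's lid). It goes down 20 mm per rad of the dial and meets the flask at about 0.55 rad, then its springs press on the flask with about 12 N at the third click.
- case: Bystander: blue eight-sided plastic model case, 110 mm across, 74 high. Origin: centre of its underside.
- jar: Bystander: small screw-top jar, 60 mm dia., 62 high. Origin: centre of its underside.
- carver: Bystander: wax carver lying flat, 150 mm long, 11 mm thick. Origin: about the middle of its length, at the underside.
- organiser: Bystander: clear compartment tray 130 (its x) x 210 x 40 mm. Origin: centre of its underside.
Mind the look-alikes: they are no part of the job. There is more than one size of the flask; the one meant has the size given above.

How it is judged:
By the outcome, as a careful person would: the job done as asked, in the order asked, and still so for the second after the job is handed in, while the arm keeps its last pose, push and grip.
It also fails if it takes over 58 s, if anything falls off the work surface, if the arm or the gripper's body presses on something with over 40 N, if the wrist force passes 120 N, or if a joint passes its speed limit or range.

ROBOT

A 6-joint arm with a two-finger parallel gripper is mounted at the origin on the work surface. World frame = base frame: x ahead of the robot, y to its left, z up, the work surface at z = 0. Lengths are in m, angles in rad, forces in N, time in s.
With the tool pointing down it reaches from about 0.325 to 0.85 m from the base axis. Payload 15.5 kg.
Tool frame: the origin (TCP) lies on the centre line of the jaws, within the pads' length; the fingertips stand 19 mm ahead of it and the grasp point (between the pads) is the TCP; z points along the fingers, y is the line along which they close (so a half turn about z gives the same grasp; the last joint's range is limited). The gripper opens to 91 mm and grips with 3 to 60 N. Pads are 32 mm wide; open, the fingers measure 118 mm over their backs; the gripper's body (76 mm by 178 mm) begins 60 mm behind the grasp point.
Start: joints at [1.179, 0.494, 1.345, -0, 1.302, -0.096], TCP at [0.182, 0.598, 0.233] pointing down, gripper open.
Joint ranges: [-2.91, 2.91], [-0.82, 2.16], [0.22, 2.67], [-1.22, 4.37], [0.12, 2.79], [-3.08, 3.08]. Speed limits (rad/s): [1.89, 1.89, 2.57, 3.01, 3.01, 3.01].

INTERFACE

Orientations are given as a unit quaternion [w, x, y, z].
In Python, from cell import r, effector, capture, recognise, outline_of gives the robot as it stands. Calls block until the motion is done:
- r.move_to(position, orientation): joint-space move of the TCP to a pose.
- r.servo_line(position, attitude=None, speed=0.15, force_limit=None): straight line of the TCP; attitude=None keeps the orientation; speed is the mean speed in m/s. With force_limit (N) it stops when the force on the tool has changed by that much, and returns True; else False.
- r.set_joints(angles): joint-space move.
- effector.command_gripper(opening, f_grip=None): finger opening in m; f_grip is the grip in N (None keeps the last); returns when the fingers have stopped.
- r.wait(seconds).
- r.solve_ik(position, orientation): joint angles nearest the present ones, or None.
- r.sense(): the state.
- capture(name): name is "scene" or "top"; returns a dict with "color" (480x640x3 uint8, red, green, blue), "vertical_fov" (degrees; the focal length in pixels is half the picture's height over the tangent of half this angle, whatever the lens; pixels are square), "cx", "cy" (the principal point, pixels), "cam_to_world" (4x4, takes a point from camera to world coordinates). Camera axes: x right, y down, z forward; pixel columns grow to the right and rows downward; lengths in m; the calibration is good to about 2 mm. A picture is of the moment at which its call begins. There is no depth.
A pose or a line that the arm cannot do raises r.Unreachable and nothing moves.
- r.job_done(): hands the job in; it is judged then, once.
Trained networks look in the newest picture that a camera, given by its name, has taken for a name from the list of things; names that differ only in an ending like _2 or _b are one class to them, and where a whole thing is asked for, a point or a joint stands for the part that bears it (a point fixed in the world has none). Each returns a list of dicts, best first, with "conf" (0 to 1); they miss things now and then, are a little off and sometimes report something else, mostly with a low value. They report only what shows in the picture. A call takes as long as a camera call. They do not tell look-alikes from the thing itself.
- recognise(target, camera): "extent" ([left, top, right, bottom] in pixels, round what is visible of it).
- outline_of(target, camera): "pixels" (480x640 bool, what is visible of it) and "extent" ([left, top, right, bottom] in pixels, round what is visible of it).
The state is a dict: "time_s": time; "joints": joint angles; "qvel": joint speeds; "effort": joint torques, N m; "ee_pos": TCP position; "tcp_rot": TCP orientation; "wrist_force": force on the tool from outside, world axes, zero at the start; "wrist_torque": the same for the moment, N m; "width": finger opening in m; "finger_force": force on a finger pad.
Only numpy, scipy, OpenCV 4.12 (cv2) and the standard library are available. Lean on these libraries where they do the work, as an engineer would, in place of code of your own. Each camera call takes 0.05 s, during which the arm holds its last target. There are 200 camera calls.

## Working session

There is one attempt and no reset: what is moved stays moved. The work goes in short steps, each a Python script; the robot and the scene stay as the last script left them, time stands still between calls to the robot, and variables do not carry over. Pictures are saved under pics/ and viewed, at most 10 in all, crops included, and the job is handed in when it is done.

```bash
ls; mkdir -p pics
cat > h.py <<'E'
import numpy as np, cv2
from cell import r, effector, capture, recognise, outline_of
def K(c):
    f=c["color"].shape[0]/2/np.tan(np.radians(c["vertical_fov"])/2); return f
def proj(c,P):
    P=np.atleast_2d(P); T=np.linalg.inv(c["cam_to_world"]); q=P@T[:3,:3].T+T[:3,3]
    f=K(c); return np.c_[c["cx"]+f*q[:,0]/q[:,2], c["cy"]+f*q[:,1]/q[:,2]]
def unproj(c,uv,z):
    uv=np.atleast_2d(np.asarray(uv,float)); f=K(c); T=c["cam_to_world"]
    d=np.c_[(uv[:,0]-c["cx"])/f,(uv[:,1]-c["cy"])/f,np.ones(len(uv))]@T[:3,:3].T
    return T[:3,3]+d*((z-T[2,3])/d[:,2])[:,None]
def save(c,n): cv2.imwrite(f"pics/{n}.png",c["color"][:,:,::-1])
E
python3 - <<'E'
from h import *
for n in("scene","top"):
    c=capture(n); save(c,n+"0"); print(n,K(c),c["cx"],c["cy"],c["cam_to_world"].round(3).tolist())
    for t in("press","flask","dial","grip","plate","case","jar","carver","organiser"):
        print(t,[(np.round(d["extent"]).tolist(),round(d["conf"],2)) for d in recognise(t,n)])
E
```

```text
pics
scene 469.37066531142534 314.65615859044556 241.22997643167477 [[0.66, 0.515, -0.547, 1.202], [0.751, -0.469, 0.464, -0.569], [-0.017, -0.717, -0.696, 1.059], [0.0, 0.0, 0.0, 1.0]]
press [([200.0, 180.0, 359.0, 343.0], 0.67)]
flask [([188.0, 256.0, 221.0, 289.0], 0.92), ([279.0, 311.0, 299.0, 343.0], 0.8), ([226.0, 261.0, 277.0, 309.0], 0.74)]
dial [([298.0, 219.0, 339.0, 246.0], 0.92)]
grip [([299.0, 217.0, 338.0, 248.0], 0.93), ([395.0, 242.0, 476.0, 311.0], 0.29)]
plate [([286.0, 232.0, 308.0, 252.0], 0.56), ([298.0, 222.0, 338.0, 244.0], 0.43)]
case [([417.0, 185.0, 450.0, 218.0], 0.63)]
jar [([137.0, 318.0, 165.0, 350.0], 0.59), ([398.0, 242.0, 476.0, 315.0], 0.58)]
carver [([177.0, 391.0, 219.0, 431.0], 0.75)]
organiser [([396.0, 241.0, 476.0, 313.0], 0.63), ([206.0, 180.0, 362.0, 337.0], 0.53)]
top 585.3350386342437 323.70194653527255 242.31161782140583 [[-0.06, -0.977, 0.203, 0.172], [-0.998, 0.06, -0.007, 0.039], [-0.005, -0.203, -0.979, 1.747], [0.0, 0.0, 0.0, 1.0]]
press [([260.0, 200.0, 435.0, 305.0], 0.61)]
flask [([364.0, 205.0, 391.0, 236.0], 0.88), ([394.0, 309.0, 424.0, 336.0], 0.67), ([362.0, 249.0, 410.0, 282.0], 0.65)]
dial [([306.0, 200.0, 354.0, 234.0], 0.64)]
grip [([301.0, 201.0, 356.0, 236.0], 0.75)]
plate [([308.0, 263.0, 330.0, 280.0], 0.53)]
case [([135.0, 236.0, 174.0, 270.0], 0.75)]
jar []
carver [([468.0, 183.0, 487.0, 228.0], 0.52)]
organiser [([194.0, 155.0, 273.0, 210.0], 0.69), ([257.0, 200.0, 432.0, 301.0], 0.61)]
```

View pics/scene0.png

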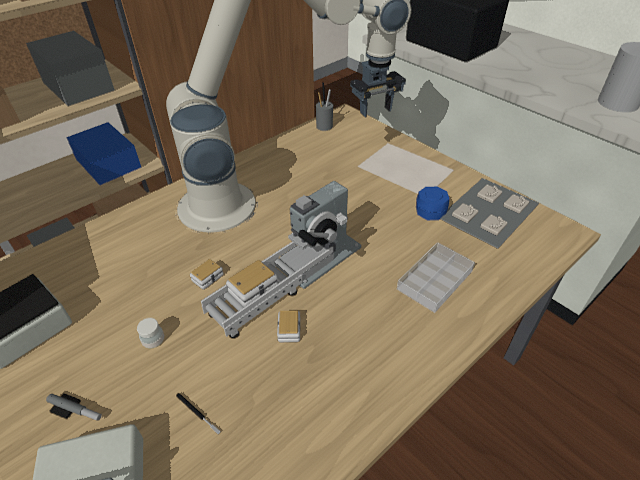

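View pics/top0.png

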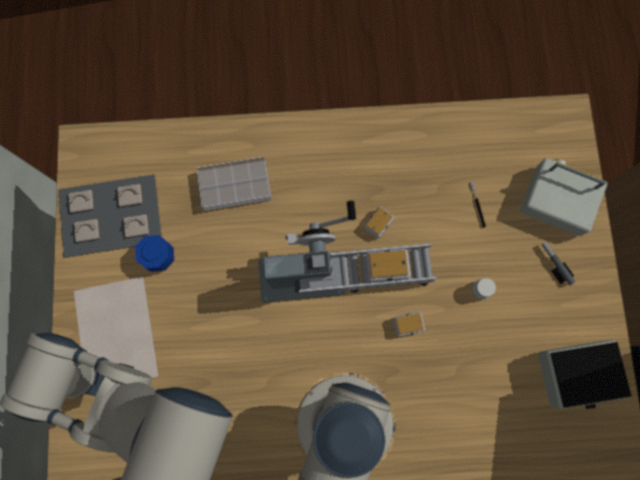

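The top view shows the press at (260-435, 200-305) with its track's open end on the right (y<0). There are three flask candidates in the top view: (388,265) on the track between the guides, plus two smaller ones lying on the bench at (378,222) and (409,324). The one on the track fits, being about 120 mm long and on the rollers. I'll check it in enlarged crops.

Run:
```python
import cv2
a=cv2.imread("pics/top0.png")[190:310,250:440]; cv2.imwrite("pics/topc.png",cv2.resize(a,None,fx=4,fy=4,interpolation=cv2.INTER_CUBIC))
a=cv2.imread("pics/scene0.png")[175:345,190:370]; cv2.imwrite("pics/scenec.png",cv2.resize(a,None,fx=3.5,fy=3.5,interpolation=cv2.INTER_CUBIC))
```

```text
(no output)
```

View pics/topc.png

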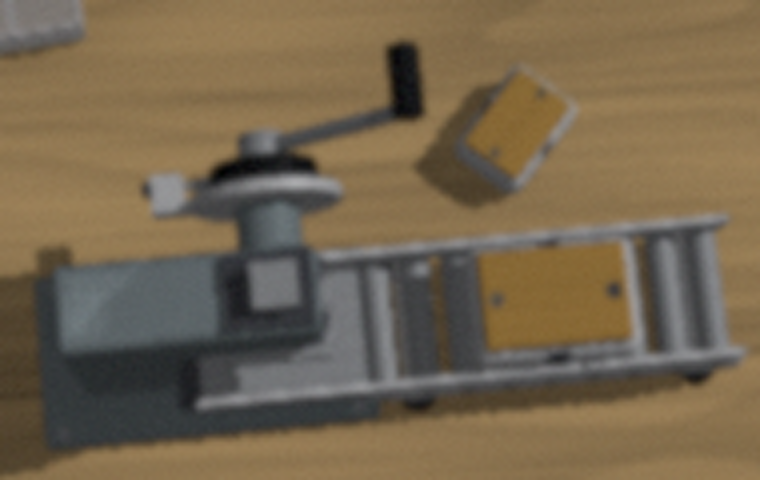

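View pics/scenec.png

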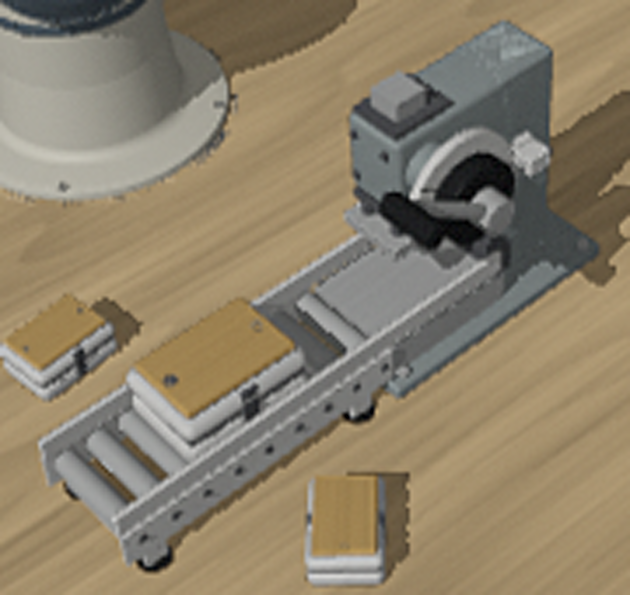

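The crops confirm it: the large brass-lidded flask lies between the rails (top crop 480-640, 240-360), while the other two are small and off the track. The dial is up, with the black grip at top crop (405,80). Next I'll fit the press pose to these features.

```bash
cat > fit.py <<'E'
from h import *
from scipy.optimize import least_squares
cs={n:capture(n) for n in("scene","top")}
gx=-120*np.cos(.62)
A=[("top",(728,218),(-335,-52,76)),("top",(745,362),(-335,52,76)),("top",(197,409),(65,52,76)),("top",(197,396),(65,46,76)),
("top",(403,43),(gx,-148,272)),("top",(407,116),(gx,-98,272)),("top",(275,283),(0,0,262)),("top",(58,269),(146,-30,244)),
("scene",(118,522),(-335,-52,76)),("scene",(40,443),(-335,52,76)),("scene",(388,203),(gx,-98,270)),("scene",(434,236),(gx,-148,270)),
("scene",(400,86),(0,0,262)),("scene",(502,22),(146,30,244)),("scene",(550,50),(146,-30,244)),("scene",(402,157),(-30,-30,244))]
def px(n,p): s,o=(4,(250,190)) if n=="top" else (3.5,(190,175)); return (np.array(p)+.5)/s-.5+o
def W(p,P): c,s=np.cos(p[2]),np.sin(p[2]); P=np.atleast_2d(P)/1000.; return np.c_[p[0]+c*P[:,0]-s*P[:,1],p[1]+s*P[:,0]+c*P[:,1],P[:,2]]
def res(p): return np.concatenate([proj(cs[n],W(p,P))[0]-px(n,u) for n,u,P in A])
s=least_squares(res,[.4,.05,1.57],loss="soft_l1"); p=s.x
print(p,np.degrees(p[2])); print(res(p).reshape(-1,2).round(1).tolist())
# flask lid corners: top crop, and scene crop; z=110
F=[("top",(478,252)),("top",(632,240)),("top",(640,348)),("top",(487,360)),("scene",(242,300)),("scene",(304,355)),("scene",(190,418)),("scene",(128,372))]
for n,u in F:
    w=unproj(cs[n],px(n,u),.110)[0]; d=w[:2]-p[:2]; c,q=np.cos(p[2]),np.sin(p[2]); print(n,u,((c*d[0]+q*d[1])*1e3).round(),((-q*d[0]+c*d[1])*1e3).round())
g=W(p,(gx,-123,270))[0]; print("grip",g, "track end",W(p,(-335,0,50))[0],"q",r.sense()["tcp_rot"],r.sense()["time_s"])
np.save("p.npy",p)
E
python3 fit.py
```

```text
[0.43331051 0.04472603 1.61041272] 92.26985190061015
[[0.4, -1.9], [1.1, -2.7], [-0.3, -0.6], [-0.5, 0.6], [-0.3, -0.2], [0.8, 0.0], [0.0, -0.3], [-2.4, -1.4], [-0.9, -0.3], [-1.4, -0.6], [-0.2, -0.4], [0.6, 0.3], [-1.2, 0.0], [0.0, -3.9], [1.4, -2.9], [-2.2, -4.8]]
top (478, 252) -146.0 -34.0
top (632, 240) -256.0 -31.0
top (640, 348) -252.0 46.0
top (487, 360) -143.0 44.0
scene (242, 300) -147.0 29.0
scene (304, 355) -149.0 -50.0
scene (190, 418) -251.0 -38.0
scene (128, 372) -257.0 31.0
grip [ 0.56008214 -0.04799121  0.27      ] track end [ 0.44657853 -0.29001112  0.05      ] q [1.08534095e-05 1.47346161e-01 9.89084986e-01 8.98564355e-06] 1.1
```

```bash
python3 - <<'E'
s=open("fit.py").read()
s=s.replace(',("top",(58,269),(146,-30,244))','').replace(',("scene",(502,22),(146,30,244)),("scene",(550,50),(146,-30,244)),("scene",(402,157),(-30,-30,244))]',']')
s=s.replace('("top",(403,43)','("top",(322,257),(0,-46,76)),("top",(322,257),(0,-46,76)),("top",(403,43)').replace('("top",(322,257),(0,-46,76)),("top",(322,257),(0,-46,76)),','')
s+='''
from scipy.spatial.transform import Rotation as R
# reach check
for a in (0,1):
  for x in (-285,-66):
    w=W(p,(x,0,105))[0]
    th=p[2]+np.pi/2*a
    for t in (th,th+np.pi):
        q=(R.from_euler("z",t)*R.from_euler("x",np.pi)).as_quat(scalar_first=True)
        print(a,x,w.round(3),r.solve_ik(w,q))
w=W(p,(gx,-123,320))[0]; print(w,r.solve_ik(w,q))
'''
open("fit.py","w").write(s)
E
python3 fit.py
```

```text
[0.43336729 0.04563807 1.60678942] 92.06225230322995
[[0.2, -1.5], [0.8, -2.3], [-0.7, -0.6], [-0.9, 0.5], [-0.5, -0.1], [0.6, 0.1], [-0.3, -0.3], [-0.9, -0.7], [-1.3, -1.1], [-0.1, -0.5], [0.7, 0.2], [-0.9, -0.1]]
top (478, 252) -147.0 -34.0
top (632, 240) -257.0 -32.0
top (640, 348) -253.0 45.0
top (487, 360) -145.0 43.0
scene (242, 300) -148.0 29.0
scene (304, 355) -150.0 -50.0
scene (190, 418) -251.0 -39.0
scene (128, 372) -258.0 30.0
grip [ 0.55980215 -0.0475379   0.27      ] track end [ 0.44542238 -0.28914496  0.05      ] q [ 3.01371680e-06  1.47378325e-01  9.89080193e-01 -6.89179309e-06] 1.2
0 -285 [ 0.444 -0.239  0.105] [-0.61300472  0.50243151  1.78306995  0.          0.85609119 -0.64899781]
0 -285 [ 0.444 -0.239  0.105] [-6.13004718e-01  5.02431512e-01  1.78306995e+00 -4.44089210e-16
  8.56091194e-01  2.49259484e+00]
0 -66 [ 0.436 -0.02   0.105] [-1.83655764e-01  4.34885614e-01  1.94301872e+00 -4.44089210e-16
  7.63688322e-01 -2.19648857e-01]
0 -66 [ 0.436 -0.02   0.105] [-1.83655764e-01  4.34885614e-01  1.94301872e+00 -4.44089210e-16
  7.63688322e-01  2.92194380e+00]
1 -285 [ 0.444 -0.239  0.105] [-0.61300472  0.50243151  1.78306995  0.          0.85609119 -2.21979414]
1 -285 [ 0.444 -0.239  0.105] [-6.13004718e-01  5.02431512e-01  1.78306995e+00 -4.44089210e-16
  8.56091194e-01  9.21798516e-01]
1 -66 [ 0.436 -0.02   0.105] [-0.18365576  0.43488561  1.94301872  0.          0.76368832 -1.79044518]
1 -66 [ 0.436 -0.02   0.105] [-1.83655764e-01  4.34885614e-01  1.94301872e+00 -4.44089210e-16
  7.63688322e-01  1.35114747e+00]
[ 0.55980215 -0.0475379   0.32      ] [-1.91000226e-01  3.29618419e-01  1.37356614e+00 -4.44089210e-16
  1.43840810e+00  1.34380301e+00]
```

```bash
cat >> h.py <<'E'
from scipy.spatial.transform import Rotation as R
try: p=np.load("p.npy")
except OSError: pass
def W(x,y,z):
    c,s=np.cos(p[2]),np.sin(p[2]); x,y,z=x/1e3,y/1e3,z/1e3; return np.array([p[0]+c*x-s*y,p[1]+s*x+c*y,z])
def inv(w): c,s=np.cos(p[2]),np.sin(p[2]); d=w[:2]-p[:2]; return np.array([c*d[0]+s*d[1],-s*d[0]+c*d[1],w[2]])*1e3
def Q(tilt,flip):
    m=R.from_euler("z",p[2])*R.from_euler("x",np.pi)*R.from_euler("y",tilt)  # tool x->press x, z down, tilted
    if flip: m=m*R.from_euler("z",np.pi)
    return m.as_quat(scalar_first=True)
E
python3 - <<'E'
from h import *
for s in(-1,1): print("toolz in press",R.from_euler("z",-p[2]).apply(R.from_quat(Q(s*.6,0),scalar_first=True).apply([0,0,1])))
for t in(.6,-.6,.35,-.35,0):
  for f in(0,1):
    print(t,f)
    for P in [(-314,10,330),(-314,10,92),(-200,10,92),(-84,10,92)] if t else [(-98,-128,360),(-98,-128,300),(-120,-128,230),(-113,-128,190)]:
        j=r.solve_ik(W(*P),Q(t,f)); print(P,W(*P).round(3),None if j is None else np.round(j,2))
E
```

```text
toolz in press [-5.64642473e-01 -5.71390362e-17 -8.25335615e-01]
toolz in press [ 5.64642473e-01 -1.09286557e-16 -8.25335615e-01]
0.6 0
(-314, 10, 330) [ 0.435 -0.269  0.33 ] [-0.9   0.48  1.27  0.36  1.88 -0.91]
(-314, 10, 92) [ 0.435 -0.269  0.092] [-0.9   0.74  1.49  0.35  1.42 -1.08]
(-200, 10, 92) [ 0.431 -0.155  0.092] [-0.77  0.67  1.7   0.42  1.26 -1.04]
(-84, 10, 92) [ 0.426 -0.039  0.092] [-0.6   0.62  1.87  0.53  1.11 -0.99]
0.6 1
(-314, 10, 330) [ 0.435 -0.269  0.33 ] [-0.9   0.48  1.27  0.36  1.88  2.24]
(-314, 10, 92) [ 0.435 -0.269  0.092] [-0.9   0.74  1.49  0.35  1.42  2.07]
(-200, 10, 92) [ 0.431 -0.155  0.092] [-0.77  0.67  1.7   0.42  1.26  2.1 ]
(-84, 10, 92) [ 0.426 -0.039  0.092] [-0.6   0.62  1.87  0.53  1.11  2.15]
-0.6 0
(-314, 10, 330) [ 0.435 -0.269  0.33 ] [-0.32  0.18  1.73 -0.64  1.09 -0.1 ]
(-314, 10, 92) [ 0.435 -0.269  0.092] [-0.32  0.58  2.   -1.1   0.64  0.58]
(-200, 10, 92) [ 0.431 -0.155  0.092] [-0.06  0.57  2.03 -0.98  0.74  0.71]
(-84, 10, 92) [ 0.426 -0.039  0.092] [ 0.21  0.59  1.98 -0.81  0.88  0.8 ]
-0.6 1
(-314, 10, 330) [ 0.435 -0.269  
[... 1453 characters left out ...]
92) [ 0.426 -0.039  0.092] [ 0.04  0.49  1.99 -0.54  0.73 -2.72]
0 0
(-98, -128, 360) [ 0.565 -0.048  0.36 ] [-0.19  0.31  1.29  0.    1.54 -0.23]
(-98, -128, 300) [ 0.565 -0.048  0.3  ] [-0.19  0.35  1.39  0.    1.4  -0.23]
(-120, -128, 230) [ 0.566 -0.07   0.23 ] [-0.23  0.42  1.49  0.    1.23 -0.26]
(-113, -128, 190) [ 0.565 -0.063  0.19 ] [-0.22  0.46  1.54  0.    1.14 -0.25]
0 1
(-98, -128, 360) [ 0.565 -0.048  0.36 ] [-0.19  0.31  1.29  0.    1.54  2.92]
(-98, -128, 300) [ 0.565 -0.048  0.3  ] [-0.19  0.35  1.39  0.    1.4   2.92]
(-120, -128, 230) [ 0.566 -0.07   0.23 ] [-0.23  0.42  1.49  0.    1.23  2.88]
(-113, -128, 190) [ 0.565 -0.063  0.19 ] [-0.22  0.46  1.54  0.    1.14  2.89]
```

Run:
```python
from h import *
effector.command_gripper(0.0,20)
s=r.sense(); e=s["ee_pos"]
r.servo_line([e[0],e[1],.46],speed=.25)
q=Q(.6,0)
r.move_to(W(-322,8,400),q)
r.servo_line(W(-322,8,92),speed=.15)
print(inv(r.sense()["ee_pos"]),r.sense()["wrist_force"],r.sense()["time_s"])
hit=r.servo_line(W(-100,8,92),speed=.08,force_limit=25)
s=r.sense(); print(hit,inv(s["ee_pos"]),s["wrist_force"],s["time_s"])
if not hit:
    hit=r.servo_line(W(-72,8,92),speed=.03,force_limit=15)
    s=r.sense(); print(hit,inv(s["ee_pos"]),s["wrist_force"],s["time_s"])
for n in("top","scene"):
    c=capture(n); save(c,n+"1"); print([(np.round(d["extent"]).tolist(),round(d["conf"],2)) for d in recognise("flask",n)])
a=cv2.imread("pics/scene1.png")[175:345,190:370];b=cv2.imread("pics/top1.png")[190:310,250:440]
a=cv2.resize(a,None,fx=2.2,fy=2.2,interpolation=cv2.INTER_CUBIC); b=cv2.resize(b,None,fx=2.1,fy=2.1*374/252,interpolation=cv2.INTER_CUBIC)
cv2.imwrite("pics/m1.png",np.hstack([a,cv2.resize(b,(399,a.shape[0]))]))
```

```text
[-322.2185373     7.82280862   92.4510565 ] [0.79980656 0.09182014 0.16222365] 9.0167
False [-100.12387171    7.95312799   92.01149101] [-0.02025013 -2.15812164 -1.50175046] 11.9417
True [-84.66299072   6.62207281  91.72130584] [ 1.78248113 -8.03408147  1.85964865] 12.55
[([397.0, 313.0, 425.0, 336.0], 0.65)]
[([282.0, 241.0, 329.0, 272.0], 0.93), ([277.0, 311.0, 299.0, 343.0], 0.89), ([188.0, 260.0, 220.0, 288.0], 0.77)]
```

View pics/m1.png

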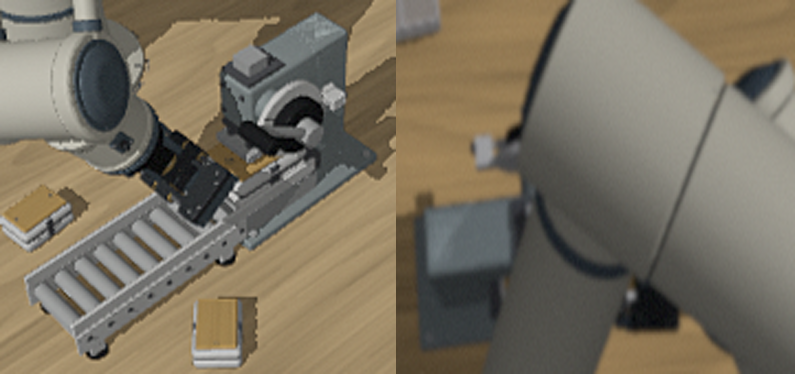

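The flask is under the head and the tip stopped at -84.7 mm, against a predicted -84 for home. I'll push once more to check that the stop is solid, then back off and look.

Run:
```python
from h import *
hit=r.servo_line(W(-70,8,92),speed=.02,force_limit=20)
s=r.sense(); print(hit,inv(s["ee_pos"]),s["wrist_force"],s["time_s"])
r.servo_line(W(-170,8,92),speed=.12)
r.servo_line(W(-200,8,400),speed=.25)
r.move_to(W(-98,-128,330),Q(0,0))
s=r.sense(); print(inv(s["ee_pos"]),s["wrist_force"],s["time_s"])
c=capture("scene"); save(c,"scene2"); print([(np.round(d["extent"]).tolist(),round(d["conf"],2)) for d in recognise("flask","scene")])
f=[proj(c,W(*P))[0].round().tolist() for P in [(-60,-43,110),(-60,43,110),(-60,-43,76),(-60,43,50)]]; print("flask home rear corners",f)
a=c["color"][160:320,200:380,::-1]; a=cv2.resize(a,None,fx=3.5,fy=3.5,interpolation=cv2.INTER_CUBIC)
cv2.imwrite("pics/m2.png",a)
```

```text
True [-84.30498425   5.59378005  91.47875438] [-0.68337339 -7.90347462  5.30970173] 13.0833
[ -98.55269084 -127.37276786  329.67253621] [-0.37693136 -1.6723254   1.44763225] 16.2583
[([275.0, 313.0, 300.0, 345.0], 0.85), ([191.0, 258.0, 221.0, 288.0], 0.56)]
flask home rear corners [[299.0, 258.0], [280.0, 243.0], [300.0, 266.0], [281.0, 257.0]]
```

View pics/m2.png

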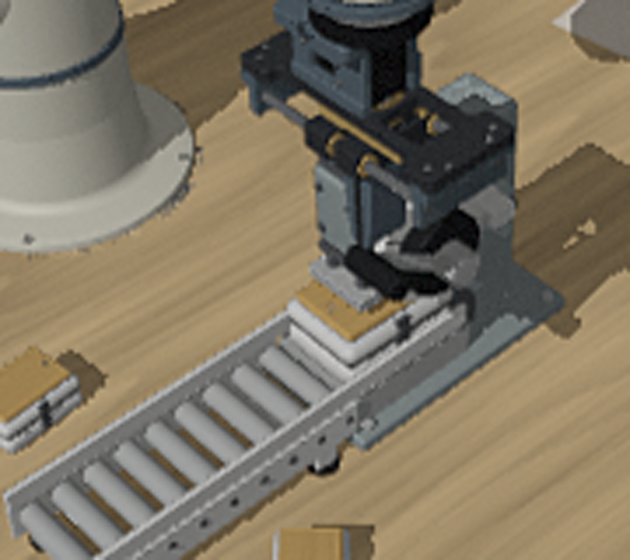

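The flask is home under the plate: the stop was solid (0.4 mm further at +20 N), with its rear lid edge at crop (290-350, 308-362). The grip, at crop (375,272), is right below the fingertips. Next I'll press the lever.

Run:
```python
from h import *
hit=r.servo_line(W(-98,-128,292),speed=.04,force_limit=4)
s=r.sense(); print(hit,inv(s["ee_pos"]),s["wrist_force"],s["time_s"])
q0=.62-np.arcsin((inv(s["ee_pos"])[2]-19-11-200)/120); print("q0",q0)
for q in np.r_[np.arange(.15,.96,.1),.97]:
    r.servo_line(W(-120*np.cos(.62-q),-128,230+120*np.sin(.62-q)),speed=.04,force_limit=30)
    s=r.sense(); print(round(q,2),inv(s["ee_pos"]).round(1),s["wrist_force"].round(1),round(s["time_s"],1))
r.wait(.5); s=r.sense(); z=inv(s["ee_pos"])[2]; print(s["wrist_force"],"q est",.62-np.arcsin((z-230)/120))
c=capture("scene"); save(c,"scene3")
print(inv(s["ee_pos"]), "grip px",proj(c,np.array([W(-113,-98,160),W(-113,-148,160)])).round())
a=c["color"][160:320,200:380,::-1]; cv2.imwrite("pics/m3.png",cv2.resize(a,None,fx=3.5,fy=3.5,interpolation=cv2.INTER_CUBIC))
```

```text
True [ -98.45040024 -127.84896163  298.58117858] [-0.75041638 -1.26989161  4.92701003] 17.0917
q0 0.011655410968437363
0.15 [-107.6 -128.1  284.3] [-1.4 -3.5  6.1] 17.7
0.25 [-112.  -128.2  273.3] [ 0.3 -2.3  3.7] 18.1
0.35 [-116.1 -128.3  262.2] [ 0.  -5.7  6.5] 18.6
0.45 [-118.4 -128.2  250.4] [ 0.5 -3.5  5.9] 19.0
0.55 [-119.5 -128.1  238.5] [ 1.7 -2.6  4.2] 19.5
0.65 [-120.1 -128.2  226.6] [-0.4 -4.8  5.5] 19.9
0.75 [-119.2 -128.2  214.7] [ 0.5 -4.7  5.6] 20.4
0.85 [-117.  -128.3  202.9] [ 0.1 -3.3  6.7] 20.8
0.95 [-113.8 -128.4  191.5] [ 1.4 -5.3  6.4] 21.3
0.97 [-113.  -128.4  189.3] [ 0.6 -4.3  7.7] 21.5
[ 1.1200635  -6.73455341  7.13184619] q est 0.9652070788757621
[-113.07865962 -128.42162975  189.39301438] grip px [[298. 266.]
 [311. 276.]]
```

View pics/m3.png

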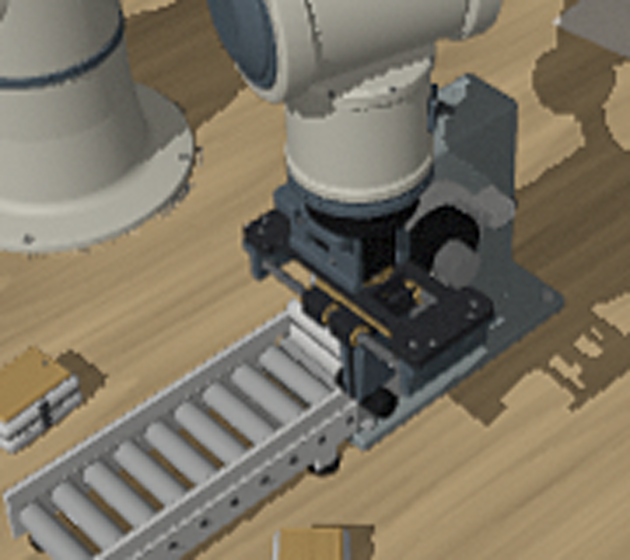

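The grip (crop 380,402) sits under the fingertips at about 0.965 rad and holds with about 7 N, and the flask is still home. Handing in.

Run:
```python
from h import *
r.wait(.5); s=r.sense(); print(inv(s["ee_pos"]),s["wrist_force"],s["time_s"]); print(r.job_done())
```

```text
[-113.07860502 -128.41030458  189.40908988] [ 0.81861693 -5.90534893  7.86141448] 22.5667
the job is handed in; nothing more can be done
None
```

The flask was pushed home against the back stop with the dial still up. The job was handed in at about 22.6 s with the arm still holding the lever at the third click (estimated 0.965 rad from the tool height, about 8 N).

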